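# Rack the microplate and press its label holder home

### The job

Take the microplate out of the leaning steel rest, stand it upright on its long edge in the only empty slot of the grey rack and let go of it. Then take the shorter of the two label holders from the wooden stand, slide its lower edge down behind the lip along the rack's front edge, and push it fully home against the spring bar underneath. Finish while still holding it pressed fully down, since the bar lifts it again if you let go; leave the two plates already racked, the longer holder, the bottle and the jar where they are.

Things in the scene. Friction and masses are not known exactly. Their poses are not given: they have to be found in the camera images.
- plate_a_mid (a point): centre of the loose white microplate: a flat slab 127 mm (its x) by 14 mm (its y, thickness) by 85 mm (its z), about 70 g, grey well circles on its -y face. It starts in the steel rest, standing on a long edge, its z axis leaning 0.35 rad from vertical towards its +y side; lift it out along its own z
- rest: fixed steel leaning rest of the loose microplate; origin on the table under the plate's lower edge. Its ledge, 22 mm up, is square to the leaning plate; a back board reaches 32 mm up the plate's +y face, a front lip 7 mm up its -y face. The plate's upper 50 mm are free on both faces
- free_slot (a point): centre of the floor of the rack's only empty slot (a thin black rubber strip lies there), 10 mm above the table; x along the slot away from the label channel, y across, z up. 18 mm wide, 142 mm long; walls 35 mm high, their tops flaring outward by 6 mm each side up to 51 mm above the table. A plate seated in it has its centre 42.5 mm above this point and its x along this x, either way round
- rack: fixed grey plate rack, 230 x 150 mm; origin on the table, x away from the front edge, y along it. Three slots along x, 48 mm apart (at y = -48, 0, 48 mm), plate centres at x = 15 mm; which slot is empty varies. The label channel runs along y at x = -112 mm, in front of the plates
- plate_b_mid (a point): centre of an identical microplate already standing in the rack, top 95 mm above the table; leave it
- plate_c_mid (a point): centre of another identical microplate already standing in the rack; leave it
- holder_mid (a point): shorter white label holder, upright in a groove of the wooden stand. The point is the middle of its thick grip: 10 mm thick (x), 60 mm wide (y), 26 mm tall (z). Below hangs a tongue 70 mm wide, 5 mm thick (3 mm in its lowest 4 mm), lower edge 47 mm below this point; the holder's top is 13 mm above it. Paper card on the -x face. About 40 g. Either face may look to the front
- long_holder_mid (a point): same point of the longer label holder (tongue 100 mm wide, grip 90 mm, else alike) in the other groove, 60 mm away along x; which groove holds which varies. It does not fit the channel; leave it
- stand: fixed wooden stand of the label holders, 100 (x) by 85 mm (y), 24 mm high, origin on the table under its middle; two grooves along y at x = -30 and 30 mm, 6.5 mm wide, floors 6 mm above the table
- lip_mouth (a point): middle of the label channel's mouth, level with the straight lip's top, 28 mm above the table; x across the channel towards the plates, y along it, z up. Gap 7.5 mm wide, 84 mm long between end stops. The lip (-x side) flares outward by 6 mm up to 34 mm above the table; the back wall (+x side) rises 6 mm above this point. Fully home, the holder's grip middle is 31 mm above this point
- press_bar (a joint): spring bar across the bottom of the label channel, its top 10 mm below the lip's top when free: 0 free, 0.006 (m) fully pressed down on a hard stop. It takes 2.4 N to start and 6 N to press fully, and springs back
- bottle_mid (a point): middle of a closed reagent bottle, 56 mm across, 130 mm tall, beyond the rack; leave it
- jar_mid (a point): middle of a closed jar, 60 mm across, 75 mm tall, beyond the rack; leave it
Mind the look-alikes: they are no part of the job. What is shaped like the part that bears holder_mid but pink or purple is not meant.

How it is judged:
On the way, in this order (a step that is already met when the one before it is completed fails the run):
1. the microplate stands in the empty slot, let go (x of plate_a_mid in the frame of free_slot between -0.015 and 0.015 m and y of plate_a_mid in the frame of free_slot between -0.01 and 0.01 m and z of plate_a_mid in the frame of free_slot between 0.035 and 0.0465 m and angle between plate_a_mid's own z axis and vertical below 0.2 rad and angle between the x axis of plate_a_mid and the x axis of free_slot, either way round below 0.12 rad and contact force between the fingers and plate_a below 0.05 N), for 0.2 s.
2. the shorter holder's tongue is behind the lip (x of holder_mid in the frame of lip_mouth between -0.005 and 0.005 m and y of holder_mid in the frame of lip_mouth between -0.012 and 0.012 m and angle between holder_mid's own z axis and vertical below 0.2 rad and angle between the y axis of holder_mid and the y axis of lip_mouth, either way round below 0.12 rad and z of holder_mid in the frame of lip_mouth below 0.044 m), for 0.1 s.
At the end, for the whole second after the job is handed in: Plate in the free slot, let go: centre within 15 mm along, 10 mm across, seated, 0.2 rad of upright. Shorter holder behind the lip, parallel, within 12 mm of the middle, upright to 0.2 rad, held by the fingers so that the bar stays at least 4.5 of 6 mm down, over 3 N (all of step 1 and linear speed of each of plate_a, holder below 0.02 m/s and x of holder_mid in the frame of lip_mouth between -0.005 and 0.005 m and y of holder_mid in the frame of lip_mouth between -0.012 and 0.012 m and angle between holder_mid's own z axis and vertical below 0.2 rad and angle between the y axis of holder_mid and the y axis of lip_mouth, either way round below 0.12 rad and z of holder_mid in the frame of lip_mouth between 0.027 and 0.0335 m and value of joint press_bar above 0.0045 m and contact force between holder and press_bar above 3 N and contact force between the fingers and holder above 1 N); the arm keeps its last pose, push and grip.
It fails at once if a plate already in the rack is displaced (distance of any of plate_b_mid, plate_c_mid from where it was at the start of the episode above 0.02 m).
It fails at once if the longer holder is taken or displaced (distance of long_holder_mid from where it was at the start of the episode above 0.02 m).
It fails at once if the bottle or the jar is displaced (distance of any of bottle_mid, jar_mid from where it was at the start of the episode above 0.03 m).
It also fails if it takes over 59 s, if anything falls off the work surface, if the arm or the gripper's body presses on something with over 40 N, if the wrist force passes 120 N, or if a joint passes its speed limit or range.

### The arm

A 6-joint arm with a two-finger parallel gripper is mounted at the origin on the work surface. World frame = base frame: x ahead of the robot, y to its left, z up, the work surface at z = 0. Lengths are in m, angles in rad, forces in N, time in s.
With the tool pointing down it reaches from about 0.35 to 0.925 m from the base axis. Payload 6.4 kg.
Tool frame: the origin (TCP) lies midway between the tips of the shut fingers; the grasp point (between the pads) lies 19 mm behind it; z points along the fingers, y is the direction in which the jaws open and shut (so a half turn about z gives the same grasp; the last joint's range is limited). The gripper opens to 85 mm and grips with 20 to 120 N. Pads are 22 mm wide; open, the fingers measure 114 mm over their backs; the gripper's body (76 mm by 85 mm) begins 54 mm behind the grasp point. The pads swing forward as they close: fully open they stand 13 mm farther back than shut.
Start: joints at [-1.407, 0.245, 1.558, -0, 1.339, -0.174], TCP at [0.215, -0.613, 0.231] pointing down, gripper open.
Joint ranges: [-3.13, 3.13], [-1.02, 2.26], [0.13, 2.54], [-0.95, 4.09], [0.21, 2.88], [-2.74, 2.74]. Speed limits (rad/s): [2.57, 2.57, 3.14, 3.14, 3.14, 3.14].

### API

Orientations are given as a unit quaternion [x, y, z, w].
In Python, from workcell import ctrl, eyes, ticket, spotter gives the robot as it stands.
- The arm moves only by the tool servo_tool, never from a script. Its argument "rows" is a list of rows, each a list of 3 entries, a list of its own where there are three numbers: the opening in per cent of the stroke, from 0 (shut) to 100 (fully open), then the shift along the tool's x, y, z in m, then the turn, a rotation vector about the tool's x, y, z in degrees. A call has 1 to 10 rows; each row is the pose to reach, as a shift and turn from the pose commanded when the call began, along the tool's axes at that moment; what a row does not reach only later rows make up. A row lasts 1/10 s, in which the tool goes at most 50 mm and 8.59 degrees, less where a joint would pass 70% of its speed; a pose out of reach is approached as far as the arm can. A call with a gripper value outside its range is refused whole. The fingers move at their own pace and stop on an object; the grip force is fixed at half the most. Time passes only in rows, so rows that repeat a pose let the fingers close. It gives the time, the measured TCP pose, the force and the opening at its end, in the units of the state.
- ctrl.get_obs(): the state, without advancing time (a new reading comes with each control period).
- eyes.capture(name): name is "scene" or "top"; returns a dict with "pixels" (400x640x3 uint8, red, green, blue), "depth" (400x640 float32, m along the optical axis (not along the pixel's ray), 0 where there is no reading), "fx", "fy", "cx", "cy" (pixels), "view" (4x4, takes a point from world to camera coordinates). Camera axes: x right, y down, z forward; pixel columns grow to the right and rows downward; lengths in m; the calibration is good to about 2 mm. A picture is of the moment at which its call begins.
- ticket.finish_job(): hands the job in, once; it reports no verdict.
Trained networks look in a picture, given as the dict that the camera call returned (one of the last four; its "shot" number tells which), for a name from the list of things; names that differ only in an ending like _2 or _b are one class to them, and where a whole thing is asked for, a point or a joint stands for the part that bears it (a point fixed in the world has none). Each returns a list of dicts, best first, with "score" (0 to 1); they miss things now and then, are a little off and sometimes report something else, mostly with a low value. They report only what shows in the picture. A call takes as long as a camera call. They do not tell look-alikes from the thing itself.
- spotter.masks_of(picture, thing): "pixels" (400x640 bool, what is visible of it) and "extent" ([left, top, right, bottom] in pixels, round what is visible of it).
The state is a dict: "clock": time; "q": joint angles; "joint_velocities": joint speeds; "effort": joint torques, N m; "tcp_pos": TCP position; "ee_rot": TCP orientation; "wrist_force": force on the tool from outside, world axes, zero at the start; "ft_torque": the same for the moment, N m; "finger_gap": finger opening in m.
Only numpy, scipy, OpenCV 4.12 (cv2) and the standard library are available. Lean on these libraries where they do the work, as an engineer would, in place of code of your own. Each camera call takes 0.05 s, during which the arm holds its last target. There are 200 camera calls.

## Working session

There is one attempt and no reset: what is moved stays moved. The work goes in short steps, Python scripts to look and compute and a tool call to move; the robot and the scene stay as the last step left them, time stands still between calls to the robot, and variables do not carry over. Pictures are saved under pics/ and viewed, about 8 in all and at most 12, crops included, and the job is handed in when it is done.

Besides the shell and the picture viewer there is one more tool, called as name(argument=value, ...) on one line, values as JSON. servo_tool: Moves the arm, as the interface text tells. Its arguments: {"type":"object","properties":{"rows":{"type":"array"}},"required":["rows"]}

```bash
ls; mkdir -p pics; cat > h.py <<'E'
import numpy as np, cv2
from workcell import ctrl, eyes, ticket, spotter
def cloud(p):
    d=p["depth"]; v,u=np.mgrid[:400,:640]
    c=np.stack([(u-p["cx"])/p["fx"]*d,(v-p["cy"])/p["fy"]*d,d],-1)
    V=np.array(p["view"]); return (c-V[:3,3])@V[:3,:3]
E
python3 - <<'E'
from h import *
for n in ["scene","top"]:
    p=eyes.capture(n); np.savez(f"{n}0.npz",**{k:p[k] for k in ["pixels","depth","fx","fy","cx","cy","view"]})
    cv2.imwrite(f"pics/{n}0.png",p["pixels"][...,::-1])
    W=cloud(p)
    print(n,"cam",-np.array(p["view"])[:3,:3].T@np.array(p["view"])[:3,3])
    for t in ["plate_a_mid","rest","rack","holder_mid","long_holder_mid","stand","bottle_mid","jar_mid"]:
        for r in spotter.masks_of(p,t):
            m=r["pixels"]&(p["depth"]>0); q=W[m]
            print(t,round(r["score"],2),r["extent"],m.sum(),np.round(np.median(q,0),3),np.round(np.percentile(q,2,0),3),np.round(np.percentile(q,98,0),3))
print(ctrl.get_obs())
E
```

```text
pics
scene cam [ 1.38074414 -0.34193354  0.7218169 ]
plate_a_mid 0.6 [387.7, 137.6, 414.0, 181.0] 570 [0.487 0.325 0.069] [0.419 0.304 0.031] [0.537 0.35  0.102]
rest 0.76 [381.4, 161.6, 414.5, 183.2] 349 [0.499 0.307 0.005] [ 0.416  0.284 -0.002] [0.533 0.359 0.032]
rack 0.65 [283.1, 192.7, 368.9, 254.4] 2147 [ 0.641 -0.028  0.022] [ 0.493 -0.078  0.006] [0.708 0.067 0.051]
holder_mid 0.71 [204.1, 196.9, 231.3, 214.3] 247 [ 0.452 -0.264  0.049] [ 0.446 -0.291  0.027] [ 0.501 -0.234  0.066]
holder_mid 0.69 [186.7, 183.4, 209.1, 207.8] 404 [ 0.351 -0.302  0.03 ] [ 0.271 -0.334 -0.001] [ 0.358 -0.269  0.06 ]
holder_mid 0.68 [236.2, 178.6, 260.0, 197.9] 340 [ 0.376 -0.158  0.031] [ 0.369 -0.189 -0.   ] [ 0.381 -0.128  0.061]
long_holder_mid 0.57 [205.6, 205.4, 244.4, 236.8] 487 [ 0.511 -0.258  0.048] [ 0.501 -0.304  0.019] [ 0.517 -0.21   0.067]
stand 0.57 [204.2, 212.8, 242.1, 235.9] 348 [ 0.525 -0.263  0.019] [ 0.442 -0.306  0.001] [ 0.532 -0.217  0.026]
bottle_mid 0.65 [404.3, 197.0, 427.9, 244.1] 840 [0.776 0.185 0.069] [0.749 0.169 0.004] [0.791 0.213 0.129]
jar_mid 0.62 [272.0, 25
[... 1466 characters left out ...]
 -0.215  0.07 ]
{'clock': 0.9, 'q': array([-1.40710234e+00,  2.45094535e-01,  1.55780233e+00, -1.02520150e-05,
        1.33868349e+00, -1.74100563e-01]), 'joint_velocities': array([-0.00124344, -0.00162171, -0.00015408, -0.00052608, -0.00028475,
        0.00173464]), 'effort': array([ 4.35366719e-04, -4.29507923e+01, -3.26432168e+01, -6.90606953e-05,
        4.12137033e-04, -7.42845145e-06]), 'tcp_pos': array([ 0.21541967, -0.61327981,  0.2312925 ]), 'ee_rot': array([ 9.85770531e-01,  1.68096579e-01, -5.02047186e-06,  6.12223886e-06]), 'wrist_force': array([-0.475713  , -0.32550637, -0.27554396]), 'ft_torque': array([ 0.05050594, -0.03362673,  0.01768086]), 'finger_gap': 0.08592833380273919}
```

```bash
python3 - <<'E'
import cv2
a=cv2.imread("pics/top0.png")[80:310,140:490]
cv2.imwrite("pics/top0c.png",cv2.resize(a,None,fx=2.28,fy=2.28,interpolation=cv2.INTER_CUBIC))
a=cv2.imread("pics/scene0.png")[125:300,175:440]
cv2.imwrite("pics/scene0c.png",cv2.resize(a,None,fx=3,fy=3,interpolation=cv2.INTER_CUBIC))
E
```

```text
(no output)
```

View pics/top0c.png

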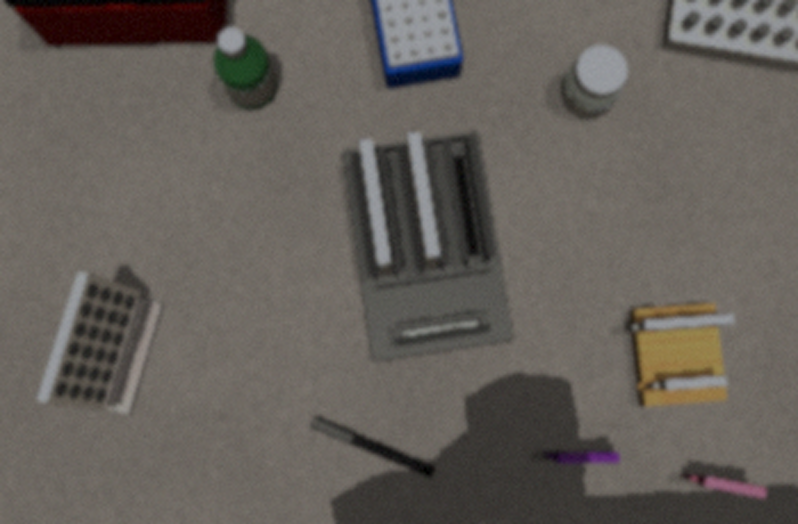

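View pics/scene0c.png

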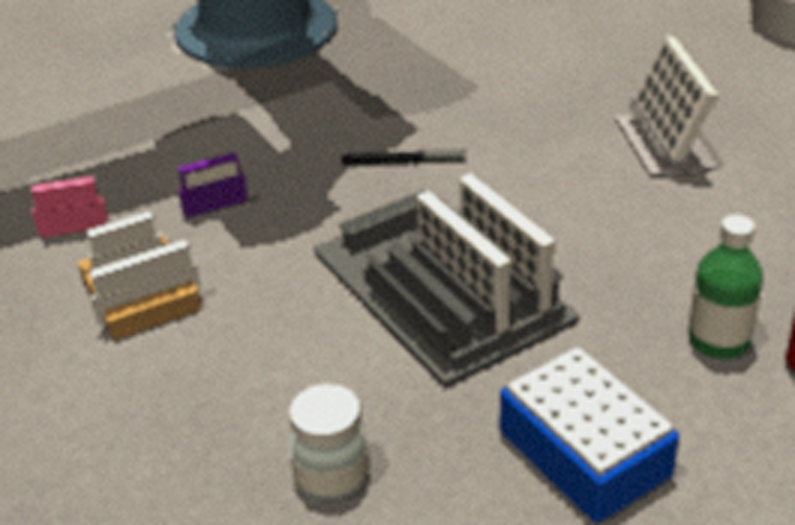

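```bash
cat > fit.py <<'E'
from h import *
def rect(q,s=""):
    xy=q[:,:2]; c=np.median(xy,0); 
    for _ in range(2):
        u,sv,vt=np.linalg.svd(xy-xy.mean(0),full_matrices=False); d=vt[0]; d=d*np.sign(d[np.argmax(abs(d))]); n=np.array([-d[1],d[0]])
        r=(xy-xy.mean(0))@n; xy=xy[abs(r)<2.5*r.std()+1e-4]
    a=xy@d; b=xy@n; A=np.percentile(a,[1,99]); B=np.percentile(b,[3,97])
    c=d*A.mean()+n*B.mean()
    print(s,len(xy),"c",np.round(c,4),"yaw",round(np.arctan2(d[1],d[0]),4),"L",np.round(np.ptp(A),4),"w",np.round(np.ptp(B),4),"z",np.round(np.median(q[:,2]),4)); return c,d
def sel(W,lo,hi): 
    return W[np.all((W>lo)&(W<hi),-1)]
if __name__=="__main__":
  for n in ["top","scene"]:
    p=dict(np.load(n+"0.npz")); W=cloud(p); W[p["depth"]<=0]=9
    print(n,"table z",np.median(sel(W,[.3,.1,-.02],[.4,.2,.02])[:,2]))
    for nm,lo,hi in [("plate1",[.53,-.02,.090],[.72,.034,.105]),("plate2",[.53,.034,.090],[.72,.085,.105]),
      ("short",[.42,-.31,.058],[.478,-.21,.08]),("long",[.48,-.32,.058],[.54,-.2,.08]),("rackback",[.47,-.06,.028],[.53,.07,.045]),("rackfoot",[.4,-.12,.004],[.8,.12,.2]),("standtop",[.41,-.32,.018],[.55,-.19,.030])]:
        q=sel(W,lo,hi)
        if len(q)>10: rect(q,nm)
        if nm in("rackfoot","standtop"): print(cv2.minAreaRect(q[:,:2].astype(np.float32)))
    q=sel(W,[.38,.28,.038],[.56,.38,.12]); 
    # plane ransac
    rng=np.random.default_rng(0); best=0
    for _ in range(500):
        t=q[rng.choice(len(q),3,False)]; nn=np.cross(t[1]-t[0],t[2]-t[0]); L=np.linalg.norm(nn)
        if L<1e-6: continue
        nn/=L; k=abs((q-t[0])@nn)<.003
        if k.sum()>best: best=k.sum(); K=k
    f=q[K]; m=f.mean(0); nn=np.linalg.svd(f-m)[2][2]; nn*=-np.sign(nn[1])
    print("face n",np.round(nn,3),"lean",np.arcsin(nn[2]),len(f),len(q))
    h=np.array([-nn[1],nn[0],0]);h/=np.linalg.norm(h); h*=np.sign(h[0]); up=np.cross(h,-nn); up*=np.sign(up[2])
    A=np.percentile((f-m)@h,[1,99]);B=np.percentile((f-m)@up,[1,99])
    print("facecentroid",m,"h",h,"up",up,"A",A,"B",B)
    top=m+h*A.mean()+up*B[1]; print("face top mid",np.round(top,4),"centre",np.round(top-nn*.007-up*.0425,4),"yaw",np.arctan2(h[1],h[0]))
E
python3 fit.py
```

```text
top table z 0.0011138490222290245
plate1 351 c [0.6227 0.0071] yaw 0.1759 L 0.1238 w 0.0131 z 0.0957
plate2 349 c [0.6145 0.0541] yaw 0.1747 L 0.1235 w 0.0131 z 0.0958
short 128 c [ 0.4479 -0.2642] yaw 1.6702 L 0.059 w 0.0095 z 0.0669
long 190 c [ 0.5075 -0.2585] yaw 1.6726 L 0.0877 w 0.0096 z 0.0668
rackback 255 c [ 0.4966 -0.0139] yaw 1.7538 L 0.0932 w 0.0208 z 0.034
rackfoot 6722 c [0.6238 0.0042] yaw 0.1037 L 0.3448 w 0.1442 z 0.0166
((0.6003509163856506, -3.3058226108551025e-05), (0.3993573784828186, 0.23980297148227692), 0.03533830866217613)
standtop 1239 c [ 0.4778 -0.2617] yaw 0.0942 L 0.0984 w 0.0818 z 0.025
((0.47771307826042175, -0.2593187689781189), (0.10020384192466736, 0.0927969440817833), 5.812583923339844)
face n [-0.209 -0.909  0.36 ] lean 0.36806677936662385 1322 1532
facecentroid [0.4711399  0.32746674 0.07483069] h [ 0.97458579 -0.22401461  0.        ] up [0.08060323 0.35066801 0.93302469] A [-0.06107941  0.06296253] B [-0.03825511  0.03360844]
face top mid [0.4748 0.339  0.1062] centre [0.4728 0.3305 0.064 ] yaw -0.22593183032032496
scene table z -0.0008734688652
[... 331 characters left out ...]
6 z 0.0318
rackfoot 3797 c [0.6407 0.0007] yaw 0.2246 L 0.3071 w 0.124 z 0.0379
((0.5978727340698242, 0.0018256157636642456), (0.1970793604850769, 0.4063568711280823), 86.50402069091797)
standtop 314 c [ 0.4895 -0.2692] yaw 0.8103 L 0.1198 w 0.0878 z 0.0238
((0.4793480932712555, -0.2610856592655182), (0.10400420427322388, 0.09881553798913956), 5.4770660400390625)
face n [-0.21  -0.908  0.363] lean 0.3717577471293367 450 550
facecentroid [0.47825972 0.32755073 0.07184465] h [ 0.97427266 -0.22537256  0.        ] up [0.08186741 0.35390812 0.93169028] A [-0.06719507  0.05945509] B [-0.03531869  0.03364356]
face top mid [0.4772 0.3403 0.1032] centre [0.4752 0.3316 0.0611] yaw -0.22732541363459435
```

```bash
cat > plan.py <<'E'
from h import *
from scipy.spatial.transform import Rotation as Ro
def frame(x,z):
    x=np.array(x,float);z=np.array(z,float); z/=np.linalg.norm(z); x-=z*(x@z); x/=np.linalg.norm(x)
    return Ro.from_matrix(np.stack([x,np.cross(z,x),z],1))
def down(yaw): return frame([np.cos(yaw),np.sin(yaw),0],[0,0,-1])
def plan(pos,R,s="",start=None):
    o=ctrl.get_obs(); p0,R0=start or (o["tcp_pos"],Ro.from_quat(o["ee_rot"]))
    print(s,"shift",np.round(R0.inv().apply(np.array(pos)-p0),4),"turn",np.round((R0.inv()*R).as_rotvec(degrees=True),2))
def state():
    o=ctrl.get_obs(); print("t",o["clock"],"q",np.round(o["q"],3),"tcp",np.round(o["tcp_pos"],4),"F",np.round(o["wrist_force"],2),"gap",round(o["finger_gap"],4)); return o
UP=np.array([.0775,.334,.9394]); H=np.array([.9743,-.2254,0]); PA=np.array([.474,.331,.0625])
RA=frame(-H,-UP); SLOT=np.array([.6323,-.0398]); YAW=.174; LIP=np.array([.4989,-.0145])
E
python3 - <<'E'
from plan import *
g=PA+UP*.0105
plan([.36,-.1,.25],down(1.7),"mid"); plan(g+UP*.1,RA,"pre",([.36,-.1,.25],down(1.7)))
E
```

```text
mid shift [ 0.3065 -0.4364 -0.0187] turn [  0.     0.   -78.05]
pre shift [0.4482 0.1818 0.0837] turn [ 17.52 -12.16 -68.82]
```

servo_tool(rows=[[100,[0.3065,-0.4364,-0.0187],[0,0,-78]],[100,[0.3065,-0.4364,-0.0187],[0,0,-78]],[100,[0.3065,-0.4364,-0.0187],[0,0,-78]],[100,[0.3065,-0.4364,-0.0187],[0,0,-78]],[100,[0.3065,-0.4364,-0.0187],[0,0,-78]],[100,[0.3065,-0.4364,-0.0187],[0,0,-78]],[100,[0.3065,-0.4364,-0.0187],[0,0,-78]],[100,[0.3065,-0.4364,-0.0187],[0,0,-78]],[100,[0.3065,-0.4364,-0.0187],[0,0,-78]],[100,[0.3065,-0.4364,-0.0187],[0,0,-78]]])

```text
clock: 1.9
tcp_pos: [0.351, -0.1305, 0.2492]
ee_rot: [0.66, 0.752, 0.0, 0.001]
wrist_force: [1.7, -0.7, 0.5]
finger_gap: 0.0854
```

```bash
python3 -c "
from plan import *
state();plan(PA+UP*.1105,RA,'pre')"
```

```text
t 1.9 q [-0.662 -0.493  2.195  0.     1.438 -0.792] tcp [ 0.351  -0.1305  0.2492] F [ 1.73 -0.7   0.51] gap 0.0854
pre shift [0.4772 0.1951 0.0827] turn [ 17.55 -12.05 -68.79]
```

servo_tool(rows=[[100,[0.477,0.195,0.0827],[17.5,-12.1,-68.8]],[100,[0.477,0.195,0.0827],[17.5,-12.1,-68.8]],[100,[0.477,0.195,0.0827],[17.5,-12.1,-68.8]],[100,[0.477,0.195,0.0827],[17.5,-12.1,-68.8]],[100,[0.477,0.195,0.0827],[17.5,-12.1,-68.8]],[100,[0.477,0.195,0.0827],[17.5,-12.1,-68.8]],[100,[0.477,0.195,0.0827],[17.5,-12.1,-68.8]],[100,[0.477,0.195,0.0827],[17.5,-12.1,-68.8]],[100,[0.477,0.195,0.0827],[17.5,-12.1,-68.8]],[100,[0.477,0.195,0.0827],[17.5,-12.1,-68.8]]])

```text
clock: 2.9
tcp_pos: [0.4774, 0.3475, 0.1689]
ee_rot: [0.111, 0.978, -0.173, -0.02]
wrist_force: [1.5, -0.2, 0.7]
finger_gap: 0.0853
```

```bash
python3 -c "
from plan import *
state();plan(PA+UP*.1105,RA,'pre');plan(PA+UP*.0105,RA,'g')"
```

```text
t 2.9 q [ 0.544  0.34   1.59  -0.249  1.465 -0.742] tcp [0.4774 0.3475 0.1689] F [ 1.48 -0.17  0.69] gap 0.0853
pre shift [-0.0004  0.0206 -0.0048] turn [ 0.02 -0.02  0.07]
g shift [-0.0005  0.0206  0.0952] turn [ 0.02 -0.02  0.07]
```

servo_tool(rows=[[100,[0,0.0206,-0.005],[0,0,0]],[100,[-0.0005,0.0206,0.01],[0,0,0]],[100,[-0.0005,0.0206,0.05],[0,0,0]],[100,[-0.0005,0.0206,0.08],[0,0,0]],[100,[-0.0005,0.0206,0.0952],[0,0,0]],[100,[-0.0005,0.0206,0.0952],[0,0,0]]])

```text
clock: 3.5
tcp_pos: [0.4733, 0.3298, 0.0708]
ee_rot: [0.113, 0.978, -0.174, -0.022]
wrist_force: [0.2, -0.2, -0.4]
finger_gap: 0.0854
```

```bash
python3 -c "
from plan import *
state();plan(PA+UP*.0105,RA,'g')
for n in ['scene','top']:
    p=eyes.capture(n); cv2.imwrite('pics/%s1.png'%n,p['pixels'][...,::-1])
a=cv2.imread('pics/scene1.png')[100:200,350:450]; b=cv2.imread('pics/top1.png')[180:280,130:230]
import numpy as np
cv2.imwrite('pics/g1.png',cv2.resize(np.hstack([a,b]),None,fx=4,fy=4,interpolation=cv2.INTER_CUBIC))"
```

```text
t 3.5 q [ 0.523  0.438  1.662 -0.261  1.3   -0.715] tcp [0.4733 0.3298 0.0708] F [ 0.17 -0.2  -0.36] gap 0.0854
g shift [-0.0004  0.004  -0.0032] turn [-0.16 -0.29 -0.06]
```

View pics/g1.png

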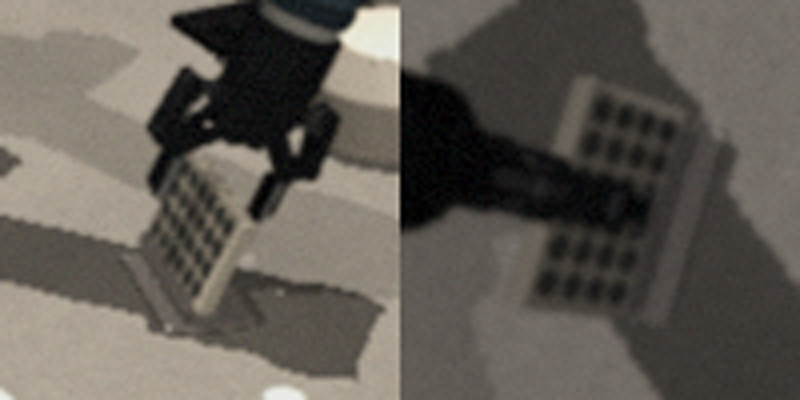

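servo_tool(rows=[[100,[0,0.003,-0.003],[0,0,0]],[50,[0,0.003,-0.003],[0,0,0]],[0,[0,0.003,-0.003],[0,0,0]],[0,[0,0.003,-0.003],[0,0,0]],[0,[0,0.003,-0.003],[0,0,0]],[0,[0,0.003,-0.003],[0,0,0]],[0,[0,0.003,-0.003],[0,0,0]],[0,[0,0.003,-0.003],[0,0,0]]])

```text
clock: 4.4
tcp_pos: [0.476, 0.3355, 0.075]
ee_rot: [0.112, 0.978, -0.173, -0.02]
wrist_force: [0.0, -1.2, 1.9]
finger_gap: 0.013
```

```bash
python3 -c "
from plan import *
state();plan(PA+UP*.0105,RA,'g')"
```

```text
t 4.4 q [ 0.529  0.44   1.649 -0.26   1.307 -0.713] tcp [0.476  0.3355 0.075 ] F [ 0.02 -1.23  1.86] gap 0.013
g shift [ 0.0009 -0.0003  0.0029] turn [ 0.03 -0.05 -0.06]
```

servo_tool(rows=[[0,[0,0,-0.02],[0,0,0]],[0,[0,0,-0.05],[0,0,0]],[0,[0,0,-0.09],[0,0,0]],[0,[0,0,-0.13],[0,0,0]],[0,[0,0,-0.13],[0,0,0]],[0,[0,0,-0.13],[0,0,0]]])

```text
clock: 5.0
tcp_pos: [0.4864, 0.3793, 0.1976]
ee_rot: [0.112, 0.979, -0.172, -0.02]
wrist_force: [-0.2, 0.2, -2.2]
finger_gap: 0.013
```

```bash
python3 -c "
from plan import *
state();plan([*SLOT,.20],down(YAW+np.pi),'slot')"
```

```text
t 5.0 q [ 0.577  0.37   1.495 -0.239  1.533 -0.725] tcp [0.4864 0.3793 0.1976] F [-0.25  0.22 -2.23] gap 0.013
slot shift [-0.2371 -0.3536  0.1256] turn [-19.65  -3.99 -22.83]
```

servo_tool(rows=[[0,[-0.237,-0.3535,0.1255],[-19.65,-4,-22.8]],[0,[-0.237,-0.3535,0.1255],[-19.65,-4,-22.8]],[0,[-0.237,-0.3535,0.1255],[-19.65,-4,-22.8]],[0,[-0.237,-0.3535,0.1255],[-19.65,-4,-22.8]],[0,[-0.237,-0.3535,0.1255],[-19.65,-4,-22.8]],[0,[-0.237,-0.3535,0.1255],[-19.65,-4,-22.8]],[0,[-0.237,-0.3535,0.1255],[-19.65,-4,-22.8]],[0,[-0.237,-0.3535,0.1255],[-19.65,-4,-22.8]],[0,[-0.237,-0.3535,0.1255],[-19.65,-4,-22.8]],[0,[-0.237,-0.3535,0.1255],[-19.65,-4,-22.8]]])

```text
clock: 6.0
tcp_pos: [0.6316, -0.0455, 0.1973]
ee_rot: [-0.083, 0.997, -0.001, -0.002]
wrist_force: [-0.6, 0.0, -0.6]
finger_gap: 0.0131
```

servo_tool(rows=[[0,[0,0,0],[0,0,0]],[0,[0,0,0],[0,0,0]],[0,[0,0,0],[0,0,0]]])

```text
clock: 6.3
tcp_pos: [0.631, -0.0386, 0.199]
ee_rot: [-0.087, 0.996, -0.0, -0.001]
wrist_force: [-0.1, -0.1, -0.9]
finger_gap: 0.0128
```

```bash
python3 - <<'E'
from fit import *
from plan import *
o=state();t=o["tcp_pos"]
for n in ['scene','top']:
    p=eyes.capture(n); W=cloud(p); W[p["depth"]<=0]=9
    ms=spotter.masks_of(p,"plate_a_mid"); print([(round(r["score"],2),r["extent"]) for r in ms])
    for r in ms:
        q=W[r["pixels"]]; q=q[(q[:,2]<.25)&(q[:,2]>.12)]
        if len(q)>50:
            zt=np.percentile(q[:,2],[2,98]); print(n,"z",zt); 
            rect(q,"all"); rect(q[q[:,2]>zt[1]-.008],"plateA top")
plan([*SLOT,.20],down(YAW+np.pi),'slot')
E
```

```text
t 6.3 q [-2.400e-01  2.350e-01  1.631e+00 -1.000e-03  1.278e+00 -1.985e+00] tcp [ 0.631  -0.0386  0.199 ] F [-0.07 -0.08 -0.93] gap 0.0128
[(0.9, [294.5, 162.1, 329.7, 207.9]), (0.36, [281.2, 194.3, 369.0, 251.0]), (0.25, [406.1, 198.0, 428.8, 246.9])]
scene z [0.14493746 0.22750154]
all 758 c [ 0.6319 -0.0429] yaw 0.206 L 0.1259 w 0.0087 z 0.183
plateA top 115 c [ 0.6634 -0.0327] yaw 0.1535 L 0.0594 w 0.0143 z 0.2262
scene z [0.12089008 0.13050861]
all 79 c [0.7635 0.1968] yaw -0.6769 L 0.0251 w 0.0226 z 0.1278
plateA top 69 c [0.7629 0.1961] yaw -0.6194 L 0.0252 w 0.022 z 0.1281
[]
slot shift [-0.0005 -0.0008 -0.0001] turn [-0.06 -0.07  0.04]
```

servo_tool(rows=[[0,[-0.0005,-0.001,0.03],[0,0,0]],[0,[-0.0005,-0.001,0.06],[0,0,0]],[0,[-0.0005,-0.001,0.08],[0,0,0]],[0,[-0.0005,-0.001,0.09],[0,0,0]],[0,[-0.0005,-0.001,0.1],[0,0,0]],[0,[-0.0005,-0.001,0.11],[0,0,0]],[0,[-0.0005,-0.001,0.12],[0,0,0]],[0,[-0.0005,-0.001,0.125],[0,0,0]],[0,[-0.0005,-0.001,0.125],[0,0,0]]])

```text
clock: 7.4
tcp_pos: [0.632, -0.0412, 0.0741]
ee_rot: [-0.087, 0.996, -0.0, -0.001]
wrist_force: [0.1, -0.2, -0.5]
finger_gap: 0.0136
```

```bash
python3 - <<'E'
from plan import *
state();plan([*SLOT,.066],down(YAW+np.pi),'slot')
for n in ['scene','top']:
    p=eyes.capture(n); cv2.imwrite('pics/%s2.png'%n,p['pixels'][...,::-1])
a=cv2.imread('pics/scene2.png')[165:265,270:390]; b=cv2.imread('pics/top2.png')[130:230,270:390]
cv2.imwrite('pics/g2.png',cv2.resize(np.vstack([a,b]),None,fx=3,fy=3,interpolation=cv2.INTER_CUBIC))
E
```

```text
t 7.4 q [-0.243  0.387  1.69  -0.002  1.066 -1.986] tcp [ 0.632  -0.0412  0.0741] F [ 0.12 -0.23 -0.49] gap 0.0136
slot shift [-0.0006  0.0013  0.0081] turn [-0.04 -0.14 -0.04]
```

View pics/g2.png

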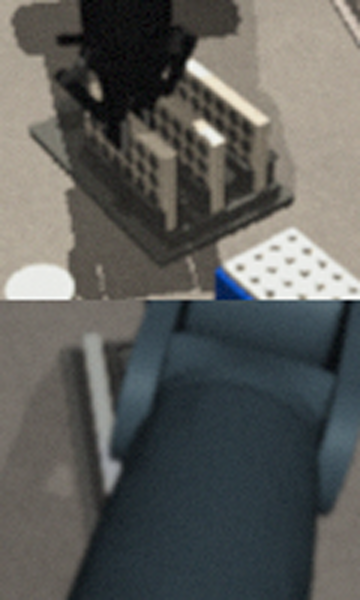

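servo_tool(rows=[[0,[0,0,0.004],[0,0,0]],[0,[0,0,0.007],[0,0,0]],[0,[0,0,0.008],[0,0,0]],[0,[0,0,0.008],[0,0,0]],[0,[0,0,0.008],[0,0,0]]])

```text
clock: 8.0
tcp_pos: [0.6324, -0.0413, 0.0668]
ee_rot: [-0.086, 0.996, -0.001, -0.001]
wrist_force: [0.4, 0.5, -0.7]
finger_gap: 0.0127
```

servo_tool(rows=[[0,[0,0,0.0015],[0,0,0]],[0,[0,0,0.003],[0,0,0]],[0,[0,0,0.003],[0,0,0]]])

```text
clock: 8.3
tcp_pos: [0.6325, -0.0414, 0.0665]
ee_rot: [-0.087, 0.996, -0.001, -0.001]
wrist_force: [-9.4, 1.0, 14.9]
finger_gap: 0.0129
```

servo_tool(rows=[[0,[0,0,-0.002],[0,0,0]],[30,[0,0,-0.002],[0,0,0]],[30,[0,0,-0.002],[0,0,0]],[30,[0,0,-0.002],[0,0,0]],[30,[0,0,-0.002],[0,0,0]],[30,[0,0,-0.002],[0,0,0]]])

```text
clock: 8.9
tcp_pos: [0.6324, -0.0413, 0.0657]
ee_rot: [-0.086, 0.996, -0.001, -0.001]
wrist_force: [-0.8, -0.1, -0.4]
finger_gap: 0.0255
```

servo_tool(rows=[[30,[0,0,-0.02],[0,0,0]],[30,[0,0,-0.05],[0,0,0]],[30,[0,0,-0.09],[0,0,0]],[30,[0,0,-0.13],[0,0,0]],[30,[0,0,-0.13],[0,0,0]],[30,[0,0,-0.13],[0,0,0]]])

```text
clock: 9.5
tcp_pos: [0.6332, -0.0412, 0.1972]
ee_rot: [-0.087, 0.996, -0.001, 0.001]
wrist_force: [-0.3, 0.8, -0.5]
finger_gap: 0.0258
```

```bash
python3 - <<'E'
from fit import *
from plan import *
o=state()
p=eyes.capture("scene"); W=cloud(p); W[p["depth"]<=0]=9
rect(sel(W,[.53,-.075,.088],[.74,-.015,.105]),"plateA"); rect(sel(W,[.53,-.014,.088],[.74,.034,.105]),"p1");rect(sel(W,[.53,.034,.088],[.74,.085,.105]),"p2")
plan([.4485,-.2636,.2],down(1.663),"over holder")
E
```

```text
t 9.5 q [-0.243  0.24   1.629 -0.002  1.272 -1.986] tcp [ 0.6332 -0.0412  0.1972] F [-0.35  0.79 -0.5 ] gap 0.0258
plateA 199 c [ 0.6329 -0.041 ] yaw 0.174 L 0.1234 w 0.0134 z 0.0936
p1 194 c [0.6252 0.0082] yaw 0.179 L 0.1238 w 0.0133 z 0.0936
p2 185 c [0.618  0.0553] yaw 0.1751 L 0.1229 w 0.014 z 0.0934
over holder shift [ 0.2193 -0.1876 -0.0042] turn [-1.300e-01 -5.000e-02  9.464e+01]
```

servo_tool(rows=[[40,[0.219,-0.1876,0],[0,0,94.6]],[40,[0.219,-0.1876,0],[0,0,94.6]],[40,[0.219,-0.1876,0],[0,0,94.6]],[40,[0.219,-0.1876,0],[0,0,94.6]],[40,[0.219,-0.1876,0],[0,0,94.6]],[40,[0.219,-0.1876,0],[0,0,94.6]],[40,[0.219,-0.1876,0],[0,0,94.6]],[40,[0.219,-0.1876,0],[0,0,94.6]],[40,[0.219,-0.1876,0],[0,0,94.6]],[40,[0.219,-0.1876,0],[0,0,94.6]]])

```text
clock: 10.55
tcp_pos: [0.448, -0.2629, 0.194]
ee_rot: [0.618, 0.786, -0.001, -0.002]
wrist_force: [0.4, 0.4, -0.1]
finger_gap: 0.0343
```

```bash
python3 - <<'E'
from plan import *
state();plan([.4485,-.2636,.12],down(1.663),"over holder")
E
```

```text
t 10.55 q [-0.748 -0.022  1.919 -0.002  1.249 -0.985] tcp [ 0.448  -0.2629  0.194 ] F [ 0.41  0.45 -0.08] gap 0.0343
over holder shift [-0.0009  0.0006  0.074 ] turn [-0.22 -0.13  8.31]
```

servo_tool(rows=[[40,[-0.001,0.0005,0.03],[0,0,8.3]],[40,[-0.001,0.0005,0.074],[0,0,8.3]],[40,[-0.001,0.0005,0.074],[0,0,8.3]],[40,[-0.001,0.0005,0.074],[0,0,8.3]]])

```text
clock: 10.95
tcp_pos: [0.4488, -0.2636, 0.1209]
ee_rot: [0.671, 0.741, -0.001, -0.002]
wrist_force: [0.4, -1.2, 0.5]
finger_gap: 0.0342
```

```bash
python3 - <<'E'
from plan import *
state();plan([.4485,-.2636,.036],down(1.663),"grasp")
for n in ['scene','top']:
    p=eyes.capture(n); cv2.imwrite('pics/%s3.png'%n,p['pixels'][...,::-1])
a=cv2.imread('pics/scene3.png')[155:255,165:285]; b=cv2.imread('pics/top3.png')[190:290,370:490]
cv2.imwrite('pics/g3.png',cv2.resize(np.vstack([a,b]),None,fx=3,fy=3,interpolation=cv2.INTER_CUBIC))
E
```

```text
t 10.95 q [-0.748  0.077  1.964 -0.002  1.104 -0.847] tcp [ 0.4488 -0.2636  0.1209] F [ 0.35 -1.16  0.51] gap 0.0342
grasp shift [-0.0001  0.0001  0.0849] turn [-0.23 -0.12  0.41]
```

View pics/g3.png

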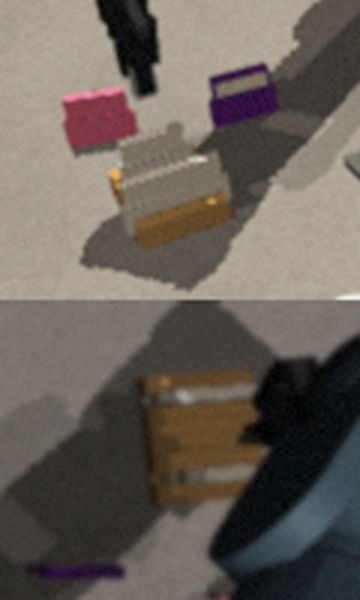

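```bash
python3 - <<'E'
from plan import *
for n in ['scene','top']:
    p=np.load(n+"0.npz"); V=p["view"]
    for X in ([.4488,-.2636,.121],[.4488,-.2636,.16],[.4485,-.2636,.066],[.508,-.258,.066]):
        c=V[:3,:3]@X+V[:3,3]; print(n,X,c[:2]/c[2]*[p["fx"],p["fy"]]+[p["cx"],p["cy"]])
E
```

```text
scene [0.4488, -0.2636, 0.121] [211.24069452 183.36185464]
scene [0.4488, -0.2636, 0.16] [208.5408239 171.3048964]
scene [0.4485, -0.2636, 0.066] [214.83191841 199.44160269]
scene [0.508, -0.258, 0.066] [221.51164795 210.81680502]
top [0.4488, -0.2636, 0.121] [453.03177359 246.11567131]
top [0.4488, -0.2636, 0.16] [459.8549896  245.60792909]
top [0.4485, -0.2636, 0.066] [444.43757506 246.89082259]
top [0.508, -0.258, 0.066] [441.28305226 220.26193963]
```

servo_tool(rows=[[40,[0,0,0.03],[0,0,0.4]],[40,[0,0,0.055],[0,0,0.4]],[40,[0,0,0.075],[0,0,0.4]],[40,[0,0,0.085],[0,0,0.4]],[40,[0,0,0.085],[0,0,0.4]],[20,[0,0,0.085],[0,0,0.4]],[0,[0,0,0.085],[0,0,0.4]],[0,[0,0,0.085],[0,0,0.4]],[0,[0,0,0.085],[0,0,0.4]],[0,[0,0,0.085],[0,0,0.4]]])

```text
clock: 12.05
tcp_pos: [0.4497, -0.2658, 0.0392]
ee_rot: [0.673, 0.739, -0.002, 0.001]
wrist_force: [-5.2, 0.1, 6.2]
finger_gap: 0.009
```

servo_tool(rows=[[0,[0,0,-0.01],[0,0,0]],[0,[0,0,-0.04],[0,0,0]],[0,[0,0,-0.08],[0,0,0]],[0,[0,0,-0.12],[0,0,0]],[0,[0,0,-0.12],[0,0,0]],[0,[0,0,-0.12],[0,0,0]]])

```text
clock: 12.65
tcp_pos: [0.4507, -0.2651, 0.1595]
ee_rot: [0.674, 0.739, -0.001, 0.002]
wrist_force: [0.1, -0.1, -0.7]
finger_gap: 0.0089
```

```bash
python3 - <<'E'
from plan import *
state();plan([*LIP,.16],down(YAW+np.pi/2),"over lip")
E
```

```text
t 12.65 q [-7.480e-01  2.300e-02  1.941e+00 -1.000e-03  1.172e+00 -8.400e-01] tcp [ 0.4507 -0.2651  0.1595] F [ 0.08 -0.1  -0.66] gap 0.0089
over lip shift [ 0.2451  0.0711 -0.0014] turn [ 0.1   0.24 -4.68]
```

servo_tool(rows=[[0,[0.245,0.071,-0.001],[0,0,-4.7]],[0,[0.245,0.071,-0.001],[0,0,-4.7]],[0,[0.245,0.071,-0.001],[0,0,-4.7]],[0,[0.245,0.071,-0.001],[0,0,-4.7]],[0,[0.245,0.071,-0.001],[0,0,-4.7]],[0,[0.245,0.071,-0.001],[0,0,-4.7]],[0,[0.245,0.071,-0.001],[0,0,-4.7]],[0,[0.245,0.071,-0.001],[0,0,-4.7]],[0,[0.245,0.071,-0.001],[0,0,-4.7]]])

```text
clock: 13.55
tcp_pos: [0.4977, -0.0153, 0.1576]
ee_rot: [0.644, 0.765, -0.001, -0.0]
wrist_force: [0.4, -0.2, 0.3]
finger_gap: 0.0091
```

```bash
cat > hold.py <<'E'
from fit import *
from plan import *
state();plan([*LIP,.16],down(YAW+np.pi/2),"over lip")
for n in ['scene','top']:
    p=eyes.capture(n); cv2.imwrite('pics/%s4.png'%n,p['pixels'][...,::-1]); W=cloud(p); W[p["depth"]<=0]=9
    for r in spotter.masks_of(p,"holder_mid"):
        q=W[r["pixels"]]; c=np.median(q,0)
        if np.hypot(*(c[:2]-LIP))<.05:
            print(n,round(r["score"],2),r["extent"],np.round(np.percentile(q,[2,50,98],0),4).tolist())
            q=q[abs(q[:,2]-c[2])<.05]; rect(q,"holder")
            q=q[np.hypot(*(q[:,:2]-LIP).T)<.06]; d=(q[:,:2]-LIP)@[-np.sin(YAW),np.cos(YAW)]
            e=(q[:,:2]-LIP)@[np.cos(YAW),np.sin(YAW)]
            print("along",np.percentile(d,[1,99]),"across",np.percentile(e,[5,50,95]),"z",np.percentile(q[:,2],[1,99]))
            A=np.c_[np.ones(len(q)),d,q[:,2]-c[2]]; print("across fit",np.linalg.lstsq(A,e,rcond=None)[0])
E
python3 hold.py
```

```text
t 13.55 q [-0.258 -0.032  2.    -0.002  1.175 -0.429] tcp [ 0.4977 -0.0153  0.1576] F [ 0.37 -0.18  0.33] gap 0.0091
over lip shift [ 0.0006  0.0014 -0.0024] turn [-0.12  0.05 -0.11]
scene 0.73 [294.8, 151.3, 315.0, 174.3] [[0.2874, -0.044, 0.0007], [0.4997, -0.016, 0.1478], [0.5089, 0.1122, 0.1839]]
holder 284 c [ 0.4998 -0.0119] yaw 1.7501 L 0.0659 w 0.0082 z 0.1483
along [-0.03054097  0.03536551] across [-0.002211    0.00112909  0.00553909] z [0.1241888  0.18403055]
across fit [0.00109602 0.00868525 0.07696382]
```

```bash
python3 - <<'E'
from fit import *
from plan import *
for n in ['top','scene']:
    p=dict(np.load(n+"0.npz")); W=cloud(p); q=W[(p["depth"]>0)]
    d=(q[:,:2]-LIP)@[-np.sin(YAW),np.cos(YAW)]; e=(q[:,:2]-LIP)@[np.cos(YAW),np.sin(YAW)]
    k=(abs(d)<.035)&(abs(e)<.024)
    for a in np.arange(-.024,.024,.002):
        m=k&(e>=a)&(e<a+.002); print(n,round(a+.001,3),m.sum(),np.round(np.percentile(q[m,2],[10,50,90]),4) if m.sum() else "")
    k=(abs(e)<.018)&(q[:,2]>.026)&(abs(d)<.1); print("along ext",np.percentile(d[k],[1,99]))
E
```

```text
top -0.023 30 [-0.0001  0.0089  0.012 ]
top -0.021 23 [0.0096 0.0113 0.0143]
top -0.019 25 [0.0094 0.0113 0.0137]
top -0.017 24 [0.0093 0.0107 0.0135]
top -0.015 24 [0.0086 0.0105 0.0123]
top -0.013 41 [0.0102 0.0121 0.0351]
top -0.011 31 [0.0123 0.0353 0.0381]
top -0.009 26 [0.0315 0.0343 0.0359]
top -0.007 22 [0.0309 0.0319 0.0343]
top -0.005 24 [0.0279 0.0298 0.0317]
top -0.003 15 [0.0179 0.0202 0.0221]
top -0.001 25 [0.0173 0.019  0.0203]
top 0.001 25 [0.0173 0.0192 0.0209]
top 0.003 41 [0.0141 0.0212 0.0351]
top 0.005 24 [0.0333 0.0352 0.0364]
top 0.007 26 [0.0327 0.0352 0.0365]
top 0.009 8 [0.0326 0.0342 0.0347]
top 0.011 16 [0.0095 0.0107 0.0128]
top 0.013 24 [0.0082 0.011  0.0129]
top 0.015 26 [0.0076 0.0104 0.0132]
top 0.017 22 [0.0091 0.0114 0.0124]
top 0.019 24 [0.0097 0.0115 0.013 ]
top 0.021 24 [0.0099 0.0118 0.013 ]
top 0.023 26 [0.0081 0.0107 0.0125]
along ext [-0.04894805  0.04751149]
scene -0.023 0 
scene -0.021 0 
scene -0.019 0 
scene -0.017 0 
scene -0.015 0 
scene -0.013 2 [0.0294 0.0309 0.0324]
scene -0.011 9 [0.0298 0.0326 0.0335]
scene -0.009 23 [0.0281 0.0311 0.0334]
scene -0.007 10 [0.0275 0.0315 0.0345]
scene -0.005 18 [0.0267 0.0287 0.0313]
scene -0.003 8 [0.0283 0.0304 0.0328]
scene -0.001 0 
scene 0.001 1 [0.0306 0.0306 0.0306]
scene 0.003 4 [0.0313 0.0321 0.0323]
scene 0.005 11 [0.0085 0.0313 0.0339]
scene 0.007 47 [0.0099 0.0223 0.0325]
scene 0.009 68 [0.0124 0.0229 0.033 ]
scene 0.011 27 [0.01   0.0153 0.0324]
scene 0.013 14 [0.0079 0.0098 0.0113]
scene 0.015 8 [0.0078 0.0084 0.0101]
scene 0.017 6 [0.0077 0.0092 0.0106]
scene 0.019 6 [0.0079 0.0093 0.0116]
scene 0.021 7 [0.0077 0.0086 0.0105]
scene 0.023 3 [0.009  0.009  0.0093]
along ext [-0.04857274  0.04401832]
```

servo_tool(rows=[[0,[-0.002,0.0005,0.03],[0,0,0]],[0,[-0.002,0.0005,0.06],[0,0,0]],[0,[-0.002,0.0005,0.08],[0,0,0]],[0,[-0.002,0.0005,0.088],[0,0,0]],[0,[-0.002,0.0005,0.088],[0,0,0]],[0,[-0.002,0.0005,0.088],[0,0,0]]])

```text
clock: 14.35
tcp_pos: [0.4996, -0.0164, 0.071]
ee_rot: [0.643, 0.766, -0.0, 0.001]
wrist_force: [0.2, 0.5, -0.5]
finger_gap: 0.009
```

```bash
python3 hold.py; python3 - <<'E'
import cv2,numpy as np
a=cv2.imread('pics/scene4.png')[150:250,260:380]; b=cv2.imread('pics/top4.png')[180:280,280:400]
cv2.imwrite('pics/g4.png',cv2.resize(np.vstack([a,b]),None,fx=3,fy=3,interpolation=cv2.INTER_CUBIC))
E
```

```text
t 14.35 q [-2.590e-01  1.100e-01  2.037e+00 -2.000e-03  9.930e-01 -4.320e-01] tcp [ 0.4996 -0.0164  0.071 ] F [ 0.15  0.53 -0.45] gap 0.009
over lip shift [ 0.0018 -0.0003 -0.089 ] turn [ 0.02  0.11 -0.  ]
scene 0.56 [294.9, 176.4, 318.1, 198.9] [[0.4184, -0.0477, -0.0011], [0.502, -0.0181, 0.061], [0.5704, 0.0618, 0.0969]]
holder 252 c [ 0.5014 -0.0138] yaw 1.7439 L 0.0692 w 0.0077 z 0.0618
along [-0.03424313  0.03483579] across [-0.001101    0.0025942   0.00641344] z [0.03195491 0.09689686]
across fit [0.00244893 0.01167669 0.07837648]
```

View pics/g4.png

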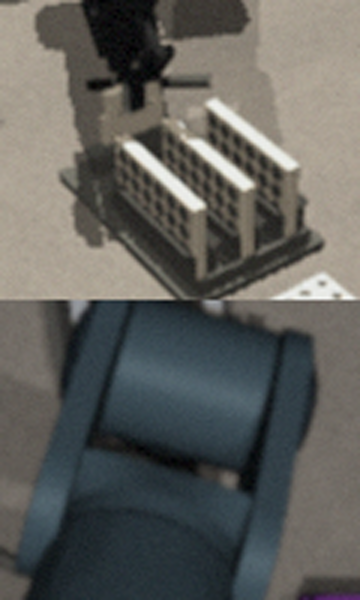

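servo_tool(rows=[[0,[0,-0.001,0],[0,0,0]],[0,[0,-0.001,0.003],[0,0,0]],[0,[0,-0.001,0.006],[0,0,0]],[0,[0,-0.001,0.009],[0,0,0]],[0,[0,-0.001,0.011],[0,0,0]],[0,[0,-0.001,0.011],[0,0,0]]])

```text
clock: 15.15
tcp_pos: [0.4978, -0.0162, 0.0586]
ee_rot: [0.643, 0.766, -0.001, 0.0]
wrist_force: [1.7, -0.0, -1.4]
finger_gap: 0.009
```

servo_tool(rows=[[0,[0,0,0.003],[0,0,0]],[0,[0,0,0.006],[0,0,0]],[0,[0,0,0.006],[0,0,0]]])

```text
clock: 15.45
tcp_pos: [0.4984, -0.0163, 0.053]
ee_rot: [0.643, 0.766, -0.0, 0.001]
wrist_force: [4.4, -1.1, -2.2]
finger_gap: 0.009
```

servo_tool(rows=[[0,[0,0.0007,0.002],[0,0,0]],[0,[0,0.0007,0.004],[0,0,0]],[0,[0,0.0007,0.006],[0,0,0]],[0,[0,0.0007,0.006],[0,0,0]]])

```text
clock: 15.85
tcp_pos: [0.4986, -0.0162, 0.047]
ee_rot: [0.643, 0.766, -0.001, 0.0]
wrist_force: [1.6, -0.5, 4.3]
finger_gap: 0.009
```

servo_tool(rows=[[0,[0,0,0.0015],[0,0,0]],[0,[0,0,0.003],[0,0,0]],[0,[0,0,0.003],[0,0,0]],[0,[0,0,0.003],[0,0,0]]])

```text
clock: 16.25
tcp_pos: [0.4988, -0.0162, 0.0453]
ee_rot: [0.643, 0.766, -0.001, -0.0]
wrist_force: [-2.0, 1.4, 13.9]
finger_gap: 0.0089
```

servo_tool(rows=[[0,[0,0,0.001],[0,0,0]],[0,[0,0,0.001],[0,0,0]],[0,[0,0,0.001],[0,0,0]],[0,[0,0,0.001],[0,0,0]],[0,[0,0,0.001],[0,0,0]]])

```text
clock: 16.75
tcp_pos: [0.499, -0.0163, 0.0452]
ee_rot: [0.643, 0.766, -0.001, -0.0]
wrist_force: [-6.2, 1.9, 22.0]
finger_gap: 0.0092
```

```bash
python3 hold.py; python3 - <<'E'
from fit import *
p=eyes.capture("scene"); W=cloud(p); W[p["depth"]<=0]=9
rect(sel(W,[.53,-.075,.088],[.74,-.015,.105]),"plateA"); rect(sel(W,[.53,-.014,.088],[.74,.034,.105]),"p1");rect(sel(W,[.53,.034,.088],[.74,.085,.105]),"p2")
rect(sel(W,[.48,-.32,.058],[.54,-.2,.08]),"long")
a=p["pixels"][140:260,190:390,::-1]; cv2.imwrite('pics/g5.png',cv2.resize(a,None,fx=4,fy=4,interpolation=cv2.INTER_CUBIC))
E
```

```text
t 16.75 q [-2.590e-01  1.580e-01  2.042e+00 -2.000e-03  9.420e-01 -4.320e-01] tcp [ 0.499  -0.0163  0.0452] F [-6.17  1.91 21.98] gap 0.0092
over lip shift [ 0.0016  0.     -0.1148] turn [-0.11  0.07  0.03]
scene 0.69 [293.4, 184.9, 317.1, 203.3] [[0.4083, -0.0556, -0.0021], [0.5032, -0.0267, 0.0501], [0.5744, 0.0158, 0.0939]]
holder 151 c [ 0.5023 -0.0143] yaw 1.7107 L 0.0669 w 0.0133 z 0.0511
along [-0.03370284  0.03300501] across [-0.00298687  0.00324582  0.00956788] z [0.0311601 0.0726219]
across fit [0.00324737 0.04283714 0.06680633]
plateA 209 c [ 0.6325 -0.0413] yaw 0.1744 L 0.1245 w 0.0137 z 0.0934
p1 210 c [0.6099 0.0055] yaw 0.1648 L 0.1573 w 0.0141 z 0.0934
p2 190 c [0.6168 0.0552] yaw 0.1734 L 0.1243 w 0.0146 z 0.0931
long 146 c [ 0.5088 -0.2588] yaw 1.6588 L 0.0877 w 0.0127 z 0.0643
```

View pics/g5.png

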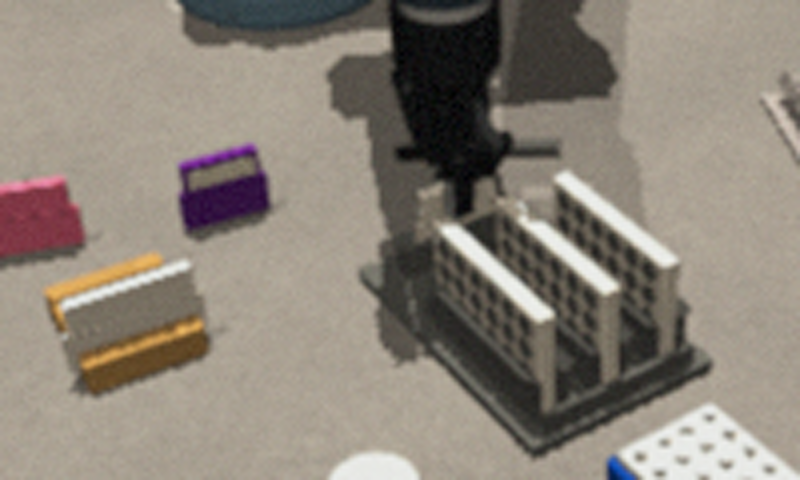

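```bash
python3 -c "
from plan import *
ticket.finish_job(); state()"
```

```text
the job is handed in; nothing more can be done
the job is handed in; nothing more can be done
```

I put the microplate in the empty slot and let go. I then pressed the shorter holder fully down in the label channel, and the job was handed in with the arm still holding it there. No verdict is reported, so what follows rests on my own last checks, at about 17 s on the robot's clock.

- **Plate:** it stands in the slot at the same measured height as its neighbours, with matching yaw. It sits about 2 mm off the slot centre line.
- **Holder:** its tongue is behind the lip. Pushing 1 mm further raised the wrist force from 14 to 22 N while the tool stayed at 45 mm. That means the bar is on its hard stop, at the height I predicted. The holder's top, at about 72.6 mm, agrees with that.
- **Left in place:** in the last picture the long holder and the far racked plate measured about where they started. I did not remeasure the bottle or jar after the start, but no move went near them.

**Checks that disagreed:**
- The last fit of the middle racked plate came out 157 mm long and shifted. It took in pixels from the gripper or holder nearby. In the same picture the plate stands where it was.
- The last network mask of the holder also took in background pixels, so I gave its yaw little weight and relied on the tool pose and force.
- A final state reading after hand-in was refused, so the last reading is from just before.

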